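# Load a canister through the spring gate of a feed lane

### The job

Load the square white canister into the metal feed lane: use the canister itself to push the spring gate open and hold it open while you pass it through (not lifted over the top), then slide it on up the lane and press it home against the sprung stop with a steady push of about 10 N for half a second, never ramming gate or stop (15 N on the gate or 20 N on the stop is too much). Let go, so that it stands on the table touching or nearly touching the stop, with the gate swung shut behind it; leave the round canister, the mug and the biscuit plate alone.

Things in the scene. Friction and masses are not known exactly. Their poses are not given: they have to be found in the camera images.
- canister: White square canister with a grey lid, 50 x 50 mm and 115 mm tall, about 0.3 kg (varies), loose on the table. Origin: centre of its underside; z up, x and y square to its side faces. Grip it firmly near the top (the middle of the pads at least 82 mm up) so that the fingertips clear the lane's walls, gate and stop.
- rack: Fixed metal feed lane, open on top, no floor (the canister slides on the table). Origin: on the table, middle of the lane at the shut gate. x = loading direction (in through the gate and along the lane), y = left of that, z up. Beyond the gate the walls are 56 mm apart inside (y = -28, +28 mm), 45 mm high, 4 mm thick, with an end plate at x = 225 mm. Tallest part: hinge post, 58 mm.
- mouth (a point): Middle of the lane's mouth on the table, at x = -50 mm of the lane, same axes. Flared guides, 45 mm high, run from here (about 45 to 55 mm either side of the middle) to the gate. The right guide leads to the wall at y = -28 mm.
- pocket (a point): On the table at x = 35, y = 42 mm of the lane, same axes: from x = 0 to 70 mm the left wall is set back to here as a pocket for the open gate. A slanted piece leads from it back to the lane's left wall at x = 78 mm.
- gate (a joint): Angle of the spring gate, rad: 0 shut across the lane, up to 1.5 swung fully inward (towards +x of the lane; it opens no other way). Its spring always shuts it: about 0.05 N m at 0, 0.11 N m at 1.4, so 1 to 2 N at the free edge, which rubs along the canister's left side as that passes.
- gate_edge (a point): Point 31 mm up on the gate's free edge. The gate is a steel plate 3 mm thick, 8 to 55 mm above the table; hinge vertical, at x = 0, y = +37 mm of the lane, free edge 64 mm from it. The gate can shut only when the canister's rear face is over 66 mm past the gate line (its centre over 91 mm).
- stop: Fixed bracket of the sprung stop, across the lane, 52 mm wide, 50 mm tall. Origin: on the table under the middle of its front face (x = 166 to 178 mm in the lane); axes as the lane. A screwed stem carries a black rubber pad, 46 mm wide, 6 to 52 mm up. The pad's front face stands 18 to 42 mm in front of the bracket, set differently each time and not measured. It yields along +x by a damped spring, 6 N per mm.
- pad (a joint): How far the stop's rubber pad is pressed in, m: 0 free, 0.006 at most (about 0.0017 at 10 N). The canister's front face meets the pad when its centre is 25 mm short of the pad's face.
- round_canister: Bystander: loose round white canister with grey lid, 52 mm in diameter, 115 mm tall; origin at the centre of its underside. Stands beside the square one, nearer or farther from the robot. Leave alone.
- mug: Bystander: loose white mug, 76 mm across, 85 mm tall, origin at the centre of its underside. Leave alone.
- biscuit_plate: Bystander: loose pink plate of biscuits, 184 mm across, about 40 mm tall, origin at the centre of its underside. Leave alone.
There are look-alikes about, which are no part of the job. What is shaped like the canister but red is not meant. Several things look just like the stop: the one meant starts farthest to the robot's left.

How it is judged:
By the outcome, as a careful person would: the job done as asked, in the order asked, and still so for the second after the job is handed in, with the robot touching nothing.
It also fails if it takes over 61 s, if anything falls off the work surface, if the arm or the gripper's body presses on something with over 40 N, if the wrist force passes 120 N, or if a joint passes its speed limit or range.

### The arm

A 7-joint arm with a two-finger parallel gripper is mounted at the origin on the work surface. World frame = base frame: x ahead of the robot, y to its left, z up, the work surface at z = 0. Lengths are in mm, angles in rad, forces in N, time in s.
With the tool pointing down it reaches from about 425 to 925 mm from the base axis. Payload 6.8 kg.
Tool frame: the origin (TCP) lies at the very end of the fingers, on their centre line; the grasp point (between the pads) lies 19 mm behind it (manip.hold_point_z is the z of the grasp point in the tool frame, in mm); z points along the fingers, y is the direction in which the jaws open and shut (so a half turn about z gives the same grasp; the last joint's range is limited). The gripper opens to 85 mm and grips with 20 to 120 N. Pads are 22 mm wide; open, the fingers measure 114 mm over their backs; the gripper's body (76 mm by 85 mm) begins 54 mm behind the grasp point. The pads swing forward as they close: fully open they stand 13 mm farther back than shut.
Start: joints at [-1.294, 0.477, 0.022, 1.555, -0.011, 1.109, -0.083], TCP at [253.375, 625.658, 231.308] pointing down, gripper open.
Joint ranges: [-2.96, 2.96], [-0.34, 2.1], [-1.41, 1.46], [0.24, 2.44], [-1.37, 4.51], [0.17, 1.92], [-2.96, 2.96]. Speed limits (rad/s): [2.39, 2.39, 3.14, 3.14, 3.14, 3.14, 3.14].

### API

Orientations are given as a unit quaternion [w, x, y, z].
In Python, from cell import manip gives the robot as it stands.
- The arm moves only by the tool drive_tool, never from a script. Its argument "motion" is one flat list of numbers, 6 for each row, row after row: the shift along the tool's x, y, z as a fraction of full scale, then the turn, a rotation vector about the tool's x, y, z as a fraction of full scale. A call has exactly 10 rows; each row shifts and turns the pose as measured when the row begins, along the tool's axes as they then stand; what a row does not reach is not made up. Full scale, the value 1, is 40 mm for a shift and 0.08 rad for a turn. A row lasts 1/12 s, in which the tool goes at most 41.7 mm and 7.16 degrees, less where a joint would pass 70% of its speed; a pose out of reach is approached as far as the arm can. A call with a number of a shift or a turn outside -1 to 1 is refused whole. A call with a gripper value outside its range is refused whole. "jaw" is the opening, from -1 (shut) to 1 (fully open), set as the call begins (left out, the last holds). The fingers move at their own pace and stop on an object; the grip force is fixed at half the most. Time passes only in rows, so rows that do not move let the fingers close, or fill a call up. It gives the time, the measured TCP pose, the force and the opening at its end, in the units of the state.
- manip.get_obs(): the state, without advancing time (a new reading comes with each control period).
- manip.grab_frame(name): name is "scene" or "top"; returns a dict with "frame" (384x512x3 uint8, blue, green, red), "fovy" (degrees; the focal length in pixels is half the picture's height over the tangent of half this angle, whatever the lens; pixels are square), "cx", "cy" (the principal point, pixels), "T" (4x4, takes a point from camera to world coordinates). Camera axes: x right, y down, z forward; pixel columns grow to the right and rows downward; lengths in mm; the calibration is good to about 2 mm. A picture is of the moment at which its call begins. There is no depth.
- manip.job_done(): hands the job in, once; it reports no verdict.
The state is a dict: "clock": time; "joint_positions": joint angles; "dq": joint speeds; "joint_torque": joint torques, N m; "eef_pos": TCP position; "eef_rot": TCP orientation; "wrist_force": force on the tool from outside, world axes, zero at the start; "torque": the same for the moment, N m; "gripper_width": opening from 0.0 (shut) to 1.0 (fully open).
Only numpy, scipy, OpenCV 4.12 (cv2) and the standard library are available. Lean on these libraries where they do the work, as an engineer would, in place of code of your own. Each camera call takes 0.05 s, during which the arm holds its last target. There are 200 camera calls.

## Working session

There is one attempt and no reset: what is moved stays moved. The work goes in short steps, Python scripts to look and compute and a tool call to move; the robot and the scene stay as the last step left them, time stands still between calls to the robot, and variables do not carry over. Pictures are saved under pics/ and viewed, about 8 in all and at most 12, crops included, and the job is handed in when it is done.

Besides the shell and the picture viewer there is one more tool, called after ">>>" by a JSON object that holds its "api" and its "payload". drive_tool: Moves the arm, as the interface text tells. Shift numbers are shares of 40 mm and turn numbers shares of 0.08 rad, none past 1 either way. Its arguments: {"type":"object","properties":{"motion":{"type":"array"},"jaw":{"type":"number"}},"required":["motion"]}

```bash
mkdir -p pics; ls; cat > h.py <<'E'
import numpy as np, cv2, pickle
from cell import manip
def snap(n,tag):
    f=manip.grab_frame(n); cv2.imwrite(f'pics/{tag}.png',f['frame']); pickle.dump(f,open(f'pics/{tag}.pkl','wb')); return f
def load(tag): return pickle.load(open(f'pics/{tag}.pkl','rb'))
def foc(f): return f['frame'].shape[0]/2/np.tan(np.radians(f['fovy'])/2)
def ray(f,u,v):
    T=np.array(f['T']); d=T[:3,:3]@np.array([(u-f['cx'])/foc(f),(v-f['cy'])/foc(f),1]); return T[:3,3],d
def onz(f,u,v,z):
    o,d=ray(f,u,v); return o+d*(z-o[2])/d[2]
def proj(f,p):
    T=np.array(f['T']); q=T[:3,:3].T@(np.array(p)-T[:3,3]); return q[:2]/q[2]*foc(f)+[f['cx'],f['cy']]
E
python3 - <<'E'
from h import *
for n in('scene','top'):
    f=snap(n,n+'0'); print(n,f['fovy'],f['cx'],f['cy'],np.round(f['T'],3).tolist())
print(manip.get_obs(), manip.hold_point_z)
a=[load(n+'0')['frame'] for n in('scene','top')]
E
```

```text
pics
scene 43.173307972143014 256.08927391331 184.93736815219438 [[-0.624, 0.639, -0.45, 1104.892], [0.781, 0.513, -0.354, 369.04], [0.005, -0.573, -0.82, 1074.466], [0.0, 0.0, 0.0, 1.0]]
top 54.11282956453155 258.00340435474243 186.56732380860194 [[-0.007, -0.989, 0.146, 422.146], [-1.0, 0.009, 0.013, -88.06], [-0.015, -0.146, -0.989, 881.135], [0.0, 0.0, 0.0, 1.0]]
{'clock': 0.1, 'joint_positions': array([-1.29409278,  0.47773645,  0.02232752,  1.55635573, -0.01152539,
        1.10929971, -0.08309925]), 'dq': array([-3.91291121e-05, -2.93167301e-03, -1.27025270e-03, -1.90620082e-03,
       -8.52336096e-04, -8.23577915e-04,  9.44958042e-04]), 'joint_torque': array([ 3.52066607e-03, -5.97758174e+01,  1.61317728e+00, -2.81951970e+01,
        1.28019287e-02,  5.03222531e-03,  2.53476893e-07]), 'eef_pos': array([253.1722471 , 625.14117844, 230.40855487]), 'eef_rot': array([-1.14097113e-04,  1.91205609e-01,  9.81549650e-01, -8.28075478e-04]), 'wrist_force': array([-0.14620004,  0.44325171,  0.95884825]), 'torque': array([0.04812318, 0.05952215, 0.02680092]), 'gripper_width': 0.9993660929281252} -18.700000000000003
```

View pics/scene0.png

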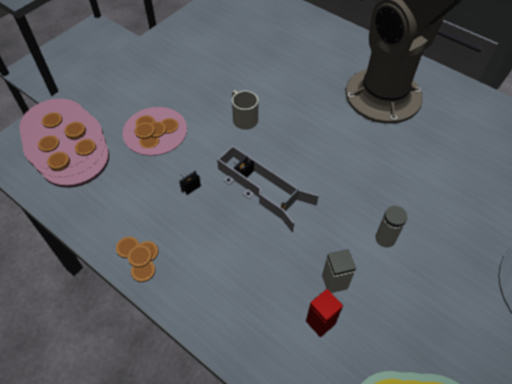

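View pics/top0.png

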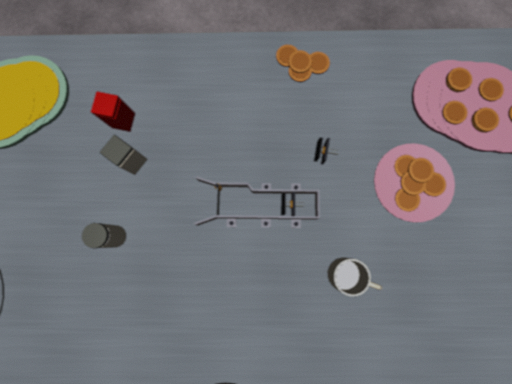

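Scene: the lane runs toward −y (right in the top view): gate at (218,200), stop in the lane at (290,204). The square canister's lid is at (118,150), with the red one just behind it and the round one at (97,235).

```bash
python3 - <<'E'
from h import *
a=load('top0')['frame']
c=cv2.resize(a[85:255,80:180],None,fx=3.5,fy=3.5,interpolation=cv2.INTER_CUBIC)
d=cv2.resize(a[170:240,185:330],None,fx=5.5,fy=5.5,interpolation=cv2.INTER_CUBIC)
c=cv2.convertScaleAbs(c,alpha=1.8);d=cv2.convertScaleAbs(d,alpha=1.8)
cv2.imwrite('pics/c1.png',c[:, :]);cv2.imwrite('pics/c2.png',d)
E
```

```text
(no output)
```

View pics/c1.png

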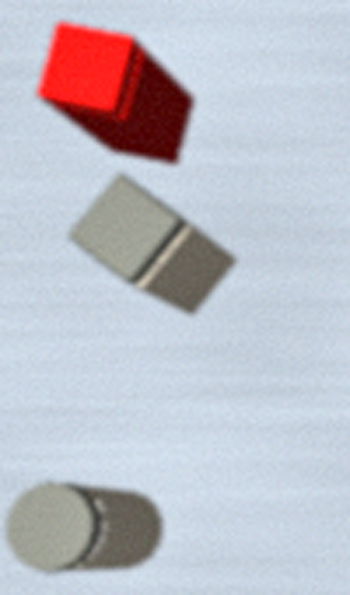

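View pics/c2.png

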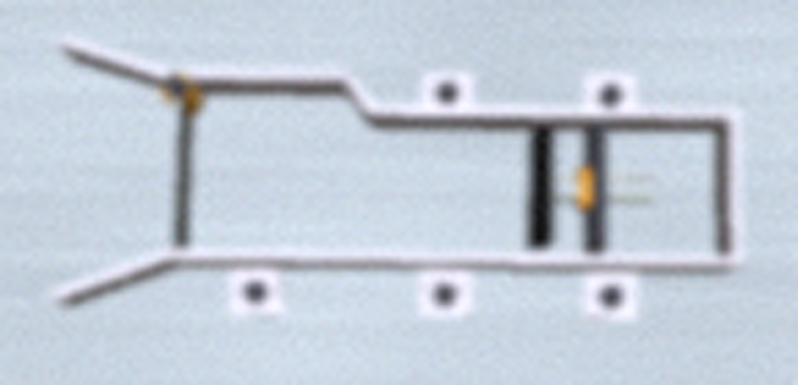

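Lid corners in c1: (122,174), (183,222), (135,283), (70,235). In c2: gate from the hinge (183,97) to the edge (182,243), right wall along v≈262, left wall v≈123, end plate u≈725, pad front u≈532, bracket u≈594.

```bash
python3 - <<'E'
from h import *
f=load('top0'); o=np.array(f['T'])[:3,3]
C=lambda p:((p[0]+.5)/3.5-.5+80,(p[1]+.5)/3.5-.5+85)
D=lambda p:((p[0]+.5)/5.5-.5+185,(p[1]+.5)/5.5-.5+170)
P=[onz(f,*C(p),115)[:2] for p in[(122,174),(183,222),(135,283),(70,235)]]
print('lid',np.round(P,1).tolist(),np.mean(P,0))
for i in range(4):
    e=P[(i+1)%4]-P[i];print(np.hypot(*e),np.degrees(np.arctan2(e[1],e[0]))%90)
print('foot',[onz(f,*C(p),0)[:2].round(1) for p in[(237,262),(193,313)]])
f2=load('top0')
for n,p,z in[('rw',(180,260),45),('rw2',(735,267),45),('lw',(375,122),45),('lw2',(725,124),45),('end',(725,190),45),('gate hinge',(183,97),55),('gate edge',(181,243),55),('pk',(200,87),45),('pk2',(345,87),45),('padfr',(531,190),52),('padbk',(552,190),52),('brk fr',(586,225),50),('brk bk',(603,225),50),('mouthL',(68,45),45),('mouthR',(65,300),45)]:
    print(n,onz(f,*D(p),z)[:2].round(1))
# round canister
print('round',onz(f,*C((50,527)),115)[:2])
print('red',[onz(f,*C(p),115)[:2].round(0) for p in[(60,22),(135,38),(112,112),(38,95)]])
E
```

```text
lid [[650.0, 225.1], [619.8, 186.8], [582.7, 214.0], [612.5, 254.6]] [616.25695384 220.10832693]
48.78677635260298 51.74780090557351
45.99931908434368 53.70584862759381
50.40828738617502 53.74993219538021
47.73356227127626 51.72493955883093
foot [array([620.8, 189.5]), array([585.5, 218.5])]
rw [478.5  14.2]
rw2 [ 473.8 -209.8]
lw [534.1 -65. ]
lw2 [ 532.  -207.5]
end [ 505.  -206.7]
gate hinge [543.7  12.4]
gate edge [484.6  12.7]
pk [549.2   6.6]
pk2 [548.7 -52.8]
padfr [ 505.  -127.8]
padbk [ 504.9 -136.2]
brk fr [ 490.9 -149.8]
brk bk [ 490.8 -156.6]
mouthL [567.2  61.1]
mouthR [462.8  60.6]
round [438.57237353 256.82202208]
red [array([747., 268.]), array([736., 221.]), array([689., 233.]), array([700., 279.])]
```

```bash
cat >> h.py <<'E'
from scipy.spatial.transform import Rotation as R
def go(x,y,z,jaw_deg):
    "units left in tool axes (/40mm, /.08rad) to reach TCP target, tool down, jaw axis at jaw_deg"
    o=manip.get_obs(); q=o['eef_rot']; M=R.from_quat([q[1],q[2],q[3],q[0]])
    a=np.radians(jaw_deg); Y=np.array([np.cos(a),np.sin(a),0]); Z=np.array([0,0,-1.]); X=np.cross(Y,Z)
    G=R.from_matrix(np.c_[X,Y,Z]); rv=(M.inv()*G).as_rotvec()
    print('t',round(o['clock'],2),'pos',o['eef_pos'].round(1),'F',o['wrist_force'].round(1),'w',round(o['gripper_width'],3))
    Ym=M.as_matrix()[:,1];print('jaw deg',np.degrees(np.arctan2(Ym[1],Ym[0])).round(2))
    print('shift units',(M.inv().apply(np.array([x,y,z])-o['eef_pos'])/40).round(3),'after-turn axes',(G.inv().apply(np.array([x,y,z])-o['eef_pos'])/40).round(3),'turn',(rv/.08).round(3))
E
python3 -c "
from h import *
go(617,221,200,52.7)"
```

```text
t 0.1 pos [253.2 625.1 230.4] F [-0.1  0.4  1. ] w 0.999
jaw deg 67.95
shift units [-12.223  -5.949   0.771] after-turn axes [-13.358  -2.525   0.76 ] turn [-0.021  0.004  3.328]
```

>>> {"api": "drive_tool", "payload": {"motion": [-0.85,-0.41,0,0,0,0,-0.85,-0.41,0,0,0,0,-0.85,-0.41,0,0,0,0,-0.85,-0.41,0,0,0,0,-0.85,-0.41,0,0,0,0,-0.85,-0.41,0,0,0,0,-0.85,-0.41,0,0,0,0,-0.85,-0.41,0,0,0,0,-0.85,-0.41,0,0,0,0,-0.85,-0.41,0,0,0,0], "jaw": 1}}

```text
clock: 0.93
eef_pos: [506.0, 343.5, 223.6]
eef_rot: [-0.005, 0.18, 0.984, -0.003]
wrist_force: [-0.5, 0.7, -0.3]
gripper_width: 0.998
```

```bash
python3 -c "
from h import *
go(617,221,200,52.7)"
```

```text
t 0.93 pos [506.  343.5 223.6] F [-0.5  0.7 -0.3] w 0.998
jaw deg 69.25
shift units [-3.684 -1.877  0.571] after-turn axes [-4.062 -0.755  0.591] turn [-0.108 -0.1    3.61 ]
```

>>> {"api": "drive_tool", "payload": {"motion": [0,0,0,-0.02,-0.02,0.9,0,0,0,-0.02,-0.02,0.9,0,0,0,-0.02,-0.02,0.9,0,0,0,-0.02,-0.02,0.9,-0.7,-0.13,0.1,0,0,0,-0.7,-0.13,0.1,0,0,0,-0.7,-0.13,0.1,0,0,0,-0.7,-0.13,0.1,0,0,0,-0.7,-0.13,0.1,0,0,0,-0.7,-0.13,0.1,0,0,0]}}

```text
clock: 1.77
eef_pos: [623.9, 202.2, 196.0]
eef_rot: [-0.002, 0.329, 0.944, -0.004]
wrist_force: [0.7, 0.9, 0.9]
gripper_width: 1.003
```

```bash
python3 - <<'E'
from h import *
go(617,221,71,52.7)
f=snap('scene','s1')
c=cv2.resize(f['frame'][170:370,250:460],None,fx=3.7,fy=3,interpolation=cv2.INTER_CUBIC)[:600,:790]
c=cv2.resize(f['frame'][170:370,250:460],None,fx=3,fy=3,interpolation=cv2.INTER_CUBIC)
cv2.imwrite('pics/s1c.png',cv2.convertScaleAbs(c,alpha=1.6))
E
```

```text
t 1.77 pos [623.9 202.2 196. ] F [0.7 0.9 0.9] w 1.003
jaw deg 51.57
shift units [0.423 0.285 3.123] after-turn axes [0.422 0.268 3.125] turn [-0.1   -0.017 -0.247]
```

View pics/s1c.png

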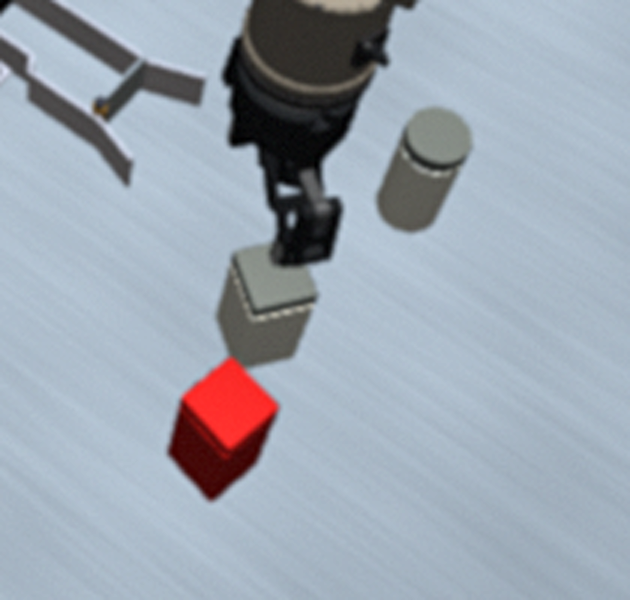

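The canister's lid shows corners at about (235,250), (252,308) and (317,292) in the crop, partly hidden by a finger. I'll cross-check these with the top-view estimate.

```bash
python3 - <<'E'
from h import *
f=load('s1')
g=lambda p,z:onz(f,p[0]/3+250,p[1]/3+170,z)[:2]
P=[g(p,115) for p in[(235,250),(252,309),(317,293)]]
print(np.round(P,1).tolist(),'ctr',(P[0]+P[2])/2)
for a,b in((0,1),(1,2)):
    e=P[b]-P[a];print(np.hypot(*e),np.degrees(np.arctan2(e[1],e[0]))%90)
print('foot',[g(p,0).round(1) for p in[(237,366),(297,354)]])
E
```

```text
[[622.1, 192.3], [653.5, 227.8], [613.8, 257.4]] ctr [617.95771114 224.84364029]
47.47874629060182 48.49428569719243
49.547681271260565 53.28377103335745
foot [array([647.2, 228.3]), array([609.4, 259.6])]
```

>>> {"api": "drive_tool", "payload": {"motion": [0.2,0.18,0,-0.05,0,-0.1,0.2,0.18,0,-0.05,0,-0.05,0,0,0,0,0,0,0,0,0.3,0,0,0,0,0,0.4,0,0,0,0,0,0.4,0,0,0,0,0,0.4,0,0,0,0,0,0.4,0,0,0,0,0,0.2,0,0,0,0,0,0,0,0,0]}}

```text
clock: 2.65
eef_pos: [618.9, 222.8, 102.6]
eef_rot: [-0.001, 0.323, 0.946, -0.001]
wrist_force: [-0.4, 0.7, -0.6]
gripper_width: 0.998
```

```bash
python3 -c "
from h import *
go(617,222.5,71,52.3)"
```

```text
t 2.65 pos [618.9 222.8 102.6] F [-0.4  0.7 -0.6] w 0.998
jaw deg 52.31
shift units [ 0.032 -0.033  0.79 ] after-turn axes [ 0.033 -0.035  0.789] turn [-0.043 -0.013  0.003]
```

>>> {"api": "drive_tool", "payload": {"motion": [0.02,-0.02,0.2,-0.02,0,0,0.01,-0.01,0.2,-0.02,0,0,0,0,0.2,0,0,0,0,0,0.12,0,0,0,0,0,0.07,0,0,0,0,0,0.02,0,0,0,0,0,0,0,0,0,0,0,0,0,0,0,0,0,0,0,0,0,0,0,0,0,0,0]}}

```text
clock: 3.48
eef_pos: [617.9, 224.7, 69.4]
eef_rot: [0.001, 0.322, 0.947, 0.002]
wrist_force: [-0.1, -0.3, 0.2]
gripper_width: 1.0
```

>>> {"api": "drive_tool", "payload": {"motion": [0,0,0,0,0,0,0,0,0,0,0,0,0,0,0,0,0,0,0,0,0,0,0,0,0,0,0,0,0,0,0,0,0,0,0,0,0,0,0,0,0,0,0,0,0,0,0,0,0,0,0,0,0,0,0,0,0,0,0,0], "jaw": -1}}

```text
clock: 4.32
eef_pos: [618.4, 224.4, 70.4]
eef_rot: [0.001, 0.322, 0.947, 0.002]
wrist_force: [0.4, -0.3, 0.4]
gripper_width: 0.576
```

```bash
python3 -c "
from h import *
go(617,222.5,71,52.3)"
```

```text
t 4.32 pos [618.4 224.4  70.4] F [ 0.4 -0.3  0.4] w 0.576
jaw deg 52.41
shift units [-0.002 -0.059 -0.016] after-turn axes [-0.002 -0.059 -0.016] turn [0.061 0.013 0.023]
```

```bash
python3 - <<'E'
from h import *
f=load('top0'); g=cv2.cvtColor(f['frame'],cv2.COLOR_BGR2GRAY).astype(float)
def edge(cols,lo,hi):
    out=[]
    for u in cols:
        s=g[lo:hi,u]; i=np.argmin(s); h=(np.median(g[lo-0:lo+3,u])+s[i])/2
        j=i
        while j>0 and s[j]<h:j-=1
        out.append((u,lo+j+(h-s[j])/(s[j+1]-s[j])))
    return out
for n,cols,lo,hi,z in(('right inner',range(224,312,2),209,222,45),('left outer',list(range(256,315,2)),184,197,45),('pocket outer',range(224,246,2),180,190,45)):
    P=np.array([onz(f,u,v,z)[:2] for u,v in edge(cols,lo,hi)])
    k=np.polyfit(P[:,1],P[:,0],1); r=P[:,0]-np.polyval(k,P[:,1]); m=abs(r)<1.2; k=np.polyfit(P[m,1],P[m,0],1)
    print(n,'slope',k[0],'x at y=15,-100,-200',np.polyval(k,[15,-100,-200]).round(1),m.sum(),len(P),r.std())
E
```

```text
** On entry to DLASCL parameter number  4 had an illegal value
 ** On entry to DLASCL parameter number  4 had an illegal value
 ** On entry to DLASCL parameter number  4 had an illegal value
 ** On entry to DLASCL parameter number  4 had an illegal value
 ** On entry to DLASCL parameter number  5 had an illegal value
 ** On entry to DLASCL parameter number  4 had an illegal value<stdin>:9: RuntimeWarning: invalid value encountered in scalar divide
Traceback (most recent call last):
numpy.linalg.LinAlgError: SVD did not converge in Linear Least Squares
```

```bash
python3 - <<'E'
from h import *
f=load('top0'); g=cv2.cvtColor(f['frame'],cv2.COLOR_BGR2GRAY).astype(float)
def edge(cols,lo,hi):
    out=[]
    for u in cols:
        s=g[lo:hi,u]; h=(np.median(s[:3])+s.min())/2
        j=int(np.argmax(s<h))
        if j>0: out.append((u,lo+j-1+(s[j-1]-h)/(s[j-1]-s[j])))
    return out
for n,cols,lo,hi,z in(('right inner',[*range(224,278,2),*range(298,312,2)],211,222,45),('left outer',[*range(256,262),*range(272,290),*range(302,315)],184,197,45),('pocket outer',range(226,246,2),178,189,45)):
    P=np.array([onz(f,u,v,z)[:2] for u,v in edge(cols,lo,hi)])
    k=np.polyfit(P[:,1],P[:,0],1)
    for _ in range(3):
        r=P[:,0]-np.polyval(k,P[:,1]); m=abs(r-np.median(r))<1.2; k=np.polyfit(P[m,1],P[m,0],1)
    print(n,'slope',k[0].round(4),'x at y=15,-100,-200',np.polyval(k,[15,-100,-200]).round(1),m.sum(),len(P))
E
```

```text
right inner slope 0.023 x at y=15,-100,-200 [479.6 476.9 474.6] 34 34
left outer slope 0.0163 x at y=15,-100,-200 [537.6 535.8 534.1] 36 37
pocket outer slope 0.0164 x at y=15,-100,-200 [552.2 550.3 548.7] 10 10
```

>>> {"api": "drive_tool", "payload": {"motion": [0,0,-0.2,0,0,0,0,0,-0.2,0,0,-0.4,0,0,0,0,0,-0.9,0,0,0,0,0,-0.9,0,0,0,0,0,-0.9,0,0,0,0,0,-0.9,0,0,0,0,0,-0.9,0,0,0,0,0,-0.9,0,0,0,0,0,-0.9,0,0,0,0,0,-0.6]}}

```text
clock: 5.15
eef_pos: [615.5, 223.4, 89.0]
eef_rot: [-0.0, 0.015, 1.0, -0.0]
wrist_force: [0.8, 0.5, -3.8]
gripper_width: 0.579
```

```bash
python3 -c "
from h import *
go(508.6,125,80,88.94)"
```

```text
t 5.15 pos [615.5 223.4  89. ] F [ 0.8  0.5 -3.8] w 0.579
jaw deg 88.25
shift units [ 2.595 -2.539  0.23 ] after-turn axes [ 2.626 -2.508  0.226] turn [-0.01  -0.011 -0.15 ]
```

>>> {"api": "drive_tool", "payload": {"motion": [0.2,-0.2,0,0,0,-0.08,0.4,-0.4,0,0,0,-0.05,0.4,-0.4,0,0,0,0,0.45,-0.45,0,0,0,0,0.4,-0.4,0,0,0,0,0.4,-0.38,0,0,0,0,0.25,-0.2,0,0,0,0,0.1,-0.08,0,0,0,0,0,0,0,0,0,0,0,0,0,0,0,0]}}

```text
clock: 5.98
eef_pos: [505.8, 120.2, 92.7]
eef_rot: [0.001, 0.001, 1.0, -0.0]
wrist_force: [0.5, -0.4, -3.7]
gripper_width: 0.578
```

```bash
python3 - <<'E'
from h import *
go(508.6,125,71,88.94)
f=snap('scene','s2'); snap('top','t2')
c=cv2.resize(f['frame'][120:290,200:400],None,fx=3.5,fy=3.5,interpolation=cv2.INTER_CUBIC)
cv2.imwrite('pics/s2c.png',cv2.convertScaleAbs(c,alpha=1.6))
E
```

```text
t 5.98 pos [505.8 120.2  92.7] F [ 0.5 -0.4 -3.7] w 0.578
jaw deg 89.94
shift units [-0.069  0.122  0.543] after-turn axes [-0.068  0.122  0.543] turn [-0.006  0.02   0.218]
```

View pics/s2c.png

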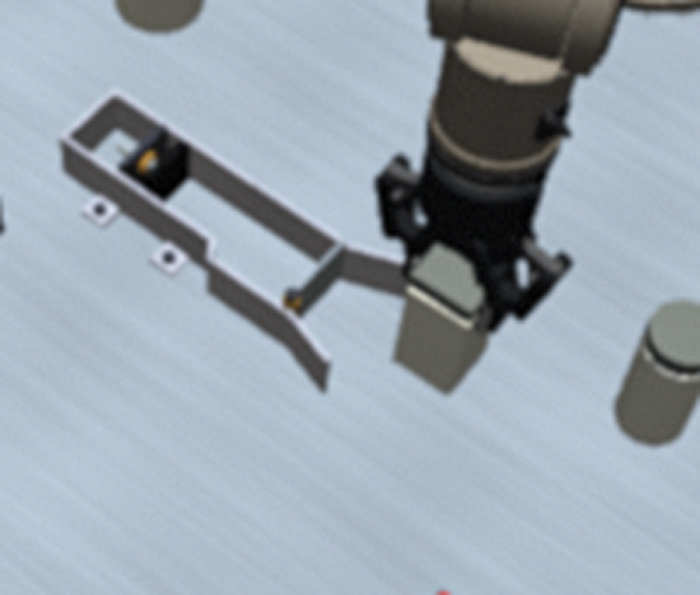

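```bash
python3 - <<'E'
from h import *
f=load('s2'); g=lambda p,z:onz(f,(p[0]+.5)/3.5+199.5,(p[1]+.5)/3.5+119.5,z)[:2].round(1)
for p in[(395,359),(447,393),(487,345)]: print('foot',g(p,22.3))
for p in[(408,291),(468,325),(488,298)]: print('lid-ish z',g(p,137),g(p,125))
print('known: gate hinge top',g((293,292),58),'right wall/gate inner',g((342,243),45),'left wall far end outer',g((65,142),45),'right far',g((115,94),45))
E
```

```text
foot [527.9  95.7]
foot [527.7 140.4]
foot [476.6 140.9]
lid-ish z [542.8 102.6] [535.6  99.2]
lid-ish z [540.1 147.9] [532.9 145. ]
lid-ish z [514.5 146.6] [506.9 143.8]
known: gate hinge top [547.5  16.8] right wall/gate inner [483.4  14.7] left wall far end outer [ 540.2 -205.9] right far [ 479.9 -206.7]
```

```bash
python3 - <<'E'
from h import *
a=load('top0')['frame'];f=load('t2')
c=cv2.resize(f['frame'][160:250,100:260],None,fx=5,fy=5,interpolation=cv2.INTER_CUBIC)
cv2.imwrite('pics/t2c.png',cv2.convertScaleAbs(c,alpha=1.8))
E
```

```text
(no output)
```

View pics/t2c.png

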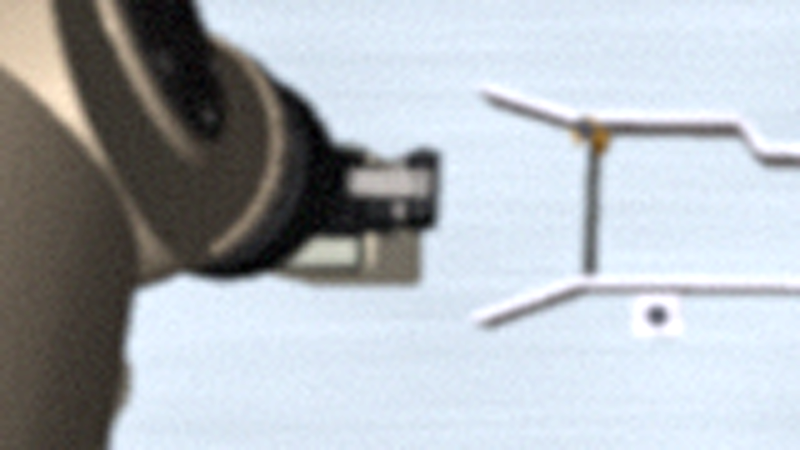

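The top view shows the canister's lower front corner at (418,282), the gate from (592,140) to (590,270) and the right wall at v≈286.

```bash
python3 - <<'E'
from h import *
f=load('t2'); g=lambda p,z:onz(f,(p[0]+.5)/5+99.5,(p[1]+.5)/5+159.5,z)[:2].round(1)
print(g((419,283),22.3), g((419,283),20),g((435,170),90))
s=load('s2')
# triangulate hinge post: scene px (293,292)/3.5, top px (590,130)/5
for zs in (45,50,55,58): print(zs,g((590,130),zs), onz(s,293.5/3.5+199.5,292.5/3.5+119.5,zs)[:2].round(1))
E
```

```text
[482.2  94.8] [482.4  95.3] [525.5  74.6]
45 [548.9  14.2] [540.3  12.3]
50 [548.1  13.6] [543.1  14. ]
55 [547.4  13. ] [545.8  15.7]
58 [546.9  12.6] [547.5  16.8]
```

>>> {"api": "drive_tool", "payload": {"motion": [-0.04,0,0.1,0,0,0.1,-0.03,0,0.12,0,0,0.1,-0.02,0,0.12,0,0,0.02,0,0,0.1,0,0,0,0,0,0.05,0,0,0,0,0,0,0,0,0,0,0,0,0,0,0,0,0,0,0,0,0,0,0,0,0,0,0,0,0,0,0,0,0]}}

```text
clock: 6.92
eef_pos: [513.1, 124.0, 70.5]
eef_rot: [0.002, 0.008, 1.0, 0.0]
wrist_force: [-0.2, -0.2, -3.6]
gripper_width: 0.578
```

```bash
python3 - <<'E'
from h import *
go(509.5,115,70.6,88.94)
f=load('s2'); g=cv2.cvtColor(f['frame'],cv2.COLOR_BGR2GRAY).astype(float)
# lane centre line in scene view: right wall inner top edge (z45): bright rim from crop (342,243) to (190,140); left wall outer top rim crop (65,142)-(208,240)
q=lambda p,z:onz(f,(p[0]+.5)/3.5+199.5,(p[1]+.5)/3.5+119.5,z)[:2].round(1)
for p in((342,243),(190,145),(205,238),(65,140),(290,315),(327,362)):print(p,q(p,45))
E
```

```text
t 6.92 pos [513.1 124.   70.5] F [-0.2 -0.2 -3.6] w 0.578
jaw deg 89.06
shift units [ 0.086 -0.225 -0.002] after-turn axes [ 0.086 -0.226 -0.002] turn [0.013 0.042 0.027]
(342, 243) [483.4  14.7]
(190, 145) [ 482.5 -129.4]
(205, 238) [543.  -66.6]
(65, 140) [ 538.8 -207.1]
(290, 315) [557.3  22.3]
(327, 362) [572.2  65.8]
```

>>> {"api": "drive_tool", "payload": {"motion": [0.05,-0.05,0.02,0,0.02,0,0,-0.15,0.02,0,0,0,0,-0.15,0,0,0,0,0,-0.15,0,0,0,0,0,-0.15,0,0,0,0,0,-0.15,0,0,0,0,0,-0.15,0,0,0,0,0,-0.15,0,0,0,0,0,-0.1,0,0,0,0,0,0,0,0,0,0]}}

```text
clock: 7.75
eef_pos: [511.7, 72.4, 70.4]
eef_rot: [0.003, 0.009, 1.0, 0.002]
wrist_force: [1.0, 0.9, -1.8]
gripper_width: 0.58
```

```bash
python3 - <<'E'
from h import *
go(510,45,70.0,88.94)
snap('scene','s3'); f=load('s3')
c=cv2.resize(f['frame'][130:270,200:380],None,fx=4,fy=4,interpolation=cv2.INTER_CUBIC)
cv2.imwrite('pics/s3c.png',cv2.convertScaleAbs(c,alpha=1.6))
E
```

```text
t 7.75 pos [511.7  72.4  70.4] F [ 1.   0.9 -1.8] w 0.58
jaw deg 89.0
shift units [ 0.031 -0.685  0.006] after-turn axes [ 0.031 -0.685  0.009] turn [0.06  0.077 0.014]
```

View pics/s3c.png

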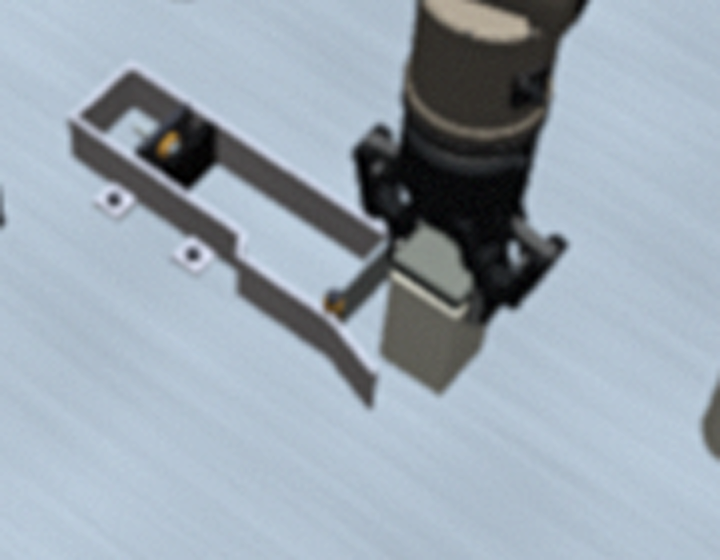

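The canister is on the table at the mouth; its left foot edge runs (382,355)–(438,393), and the pocket wall's base runs (240,294)–(328,355). Both are on z=0, so they compare directly.

```bash
python3 - <<'E'
from h import *
f=load('s3'); q=lambda p,z:onz(f,(p[0]+.5)/4+199.5,(p[1]+.5)/4+129.5,z)[:2].round(1)
for p in((382,355),(438,393),(240,295),(327,354),(371,408)):print(p,q(p,0))
E
```

```text
(382, 355) [534.3  48.4]
(438, 393) [534.7  92.8]
(240, 295) [555.5 -51.5]
(327, 354) [555.9  20.3]
(371, 408) [570.3  66. ]
```

>>> {"api": "drive_tool", "payload": {"motion": [-0.02,-0.08,0,0.02,0.02,0,-0.01,-0.1,0,0.02,0.02,0,0,-0.1,0,0,0.02,0,0,-0.1,0,0,0,0,0,-0.08,0,0,0,0,0,-0.06,0,0,0,0,0,-0.06,0,0,0,0,0,-0.06,0,0,0,0,0,-0.06,0,0,0,0,0,-0.06,0,0,0,0]}}

```text
clock: 8.63
eef_pos: [512.8, 42.5, 70.3]
eef_rot: [0.001, 0.007, 1.0, 0.002]
wrist_force: [-0.2, 5.9, -1.8]
gripper_width: 0.581
```

```bash
python3 - <<'E'
from h import *
go(511.5,15,70.2,88.94)
E
```

```text
t 8.63 pos [512.8  42.5  70.3] F [-0.2  5.9 -1.8] w 0.581
jaw deg 89.24
shift units [ 0.022 -0.687  0.001] after-turn axes [ 0.019 -0.687  0.003] turn [0.047 0.016 0.065]
```

>>> {"api": "drive_tool", "payload": {"motion": [0.02,-0.04,0,0.02,0,0.02,0.02,-0.04,0,0.01,0,0.02,0.01,-0.04,0,0,0,0.02,0,-0.04,0,0,0,0,0,-0.04,0,0,0,0,0,-0.04,0,0,0,0,0,-0.04,0,0,0,0,0,-0.04,0,0,0,0,0,-0.04,0,0,0,0,0,-0.04,0,0,0,0]}}

```text
clock: 9.47
eef_pos: [512.1, 39.2, 70.5]
eef_rot: [0.003, 0.001, 1.0, 0.007]
wrist_force: [0.2, 5.7, -1.2]
gripper_width: 0.578
```

```bash
python3 - <<'E'
from h import *
go(511.5,15,70.2,88.94)
E
```

```text
t 9.47 pos [512.1  39.2  70.5] F [ 0.2  5.7 -1.2] w 0.578
jaw deg 89.92
shift units [ 0.014 -0.606 -0.001] after-turn axes [ 0.004 -0.606  0.008] turn [0.187 0.075 0.212]
```

>>> {"api": "drive_tool", "payload": {"motion": [0,-0.05,0,0.06,0.02,0.06,0,-0.055,0,0.06,0.02,0.06,0,-0.055,0,0.06,0.01,0.06,0,-0.055,0,0.04,0,0.05,0,-0.055,0,0.04,0,0.05,0,-0.055,0,0.04,0,0.05,0,-0.055,0,0.03,0,0.04,0,-0.055,0,0.03,0,0.04,0,-0.055,0,0.03,0,0.04,0,-0.055,0,0.03,0,0.04]}}

```text
clock: 10.3
eef_pos: [512.8, 37.9, 70.4]
eef_rot: [0.003, 0.01, 1.0, 0.001]
wrist_force: [-0.3, 7.1, -1.7]
gripper_width: 0.58
```

```bash
python3 - <<'E'
from h import *
go(511.5,15,70.2,88.94)
f=snap('scene','s4')
c=cv2.resize(f['frame'][130:270,200:380],None,fx=4,fy=4,interpolation=cv2.INTER_CUBIC)
cv2.imwrite('pics/s4c.png',cv2.convertScaleAbs(c,alpha=1.6))
E
```

```text
t 10.3 pos [512.8  37.9  70.4] F [-0.3  7.1 -1.7] w 0.58
jaw deg 88.91
shift units [ 0.023 -0.573  0.003] after-turn axes [ 0.023 -0.573  0.004] turn [ 0.016  0.067 -0.007]
```

View pics/s4c.png

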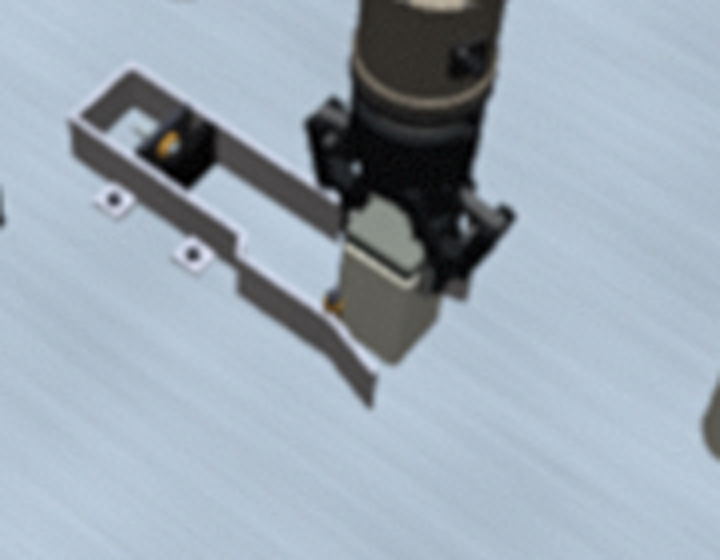

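```bash
python3 - <<'E'
from h import *
f=load('s4'); q=lambda p,z:onz(f,(p[0]+.5)/4+199.5,(p[1]+.5)/4+129.5,z)[:2].round(1)
for p in((392,364),):print(p,q(p,0))
print(q((335,303),58),q((335,303),50))
t=snap('top','t4')
c=cv2.resize(t['frame'][165:235,150:280],None,fx=6,fy=6,interpolation=cv2.INTER_CUBIC)
cv2.imwrite('pics/t4c.png',cv2.convertScaleAbs(c,alpha=1.8))
E
```

```text
(392, 364) [535.7  57.4]
[552.9  20.9] [548.5  18.2]
```

View pics/t4c.png

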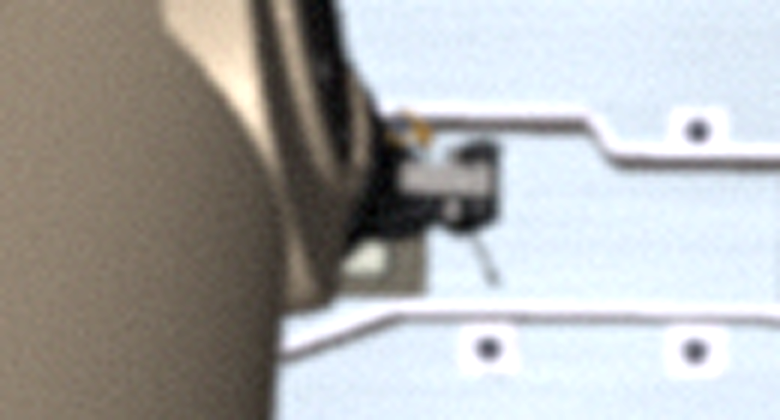

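The gate is swung part open by the canister (free edge at (495,283)). The canister's right side is at v≈293 and the right wall's inner edge is at v≈308, so there is room to move right.

```bash
python3 - <<'E'
from h import *
f=load('t4'); q=lambda p,z:onz(f,(p[0]+.5)/6+149.5,(p[1]+.5)/6+164.5,z)[:2].round(1)
print('can right foot',q((425,294),0),'wall in top',q((425,312),45),'gate edge',q((496,284),55),q((496,284),8),'hinge',q((410,128),58))
E
```

```text
can right foot [489.2  12.5] wall in top [479.1   7.3] gate edge [488.4 -19.8] [492.2 -15.9] hinge [546.2  11.9]
```

>>> {"api": "drive_tool", "payload": {"motion": [0.04,-0.02,0,0,0.02,0,0.04,-0.02,0,0,0.02,0,0.04,-0.02,0,0,0,0,0.04,-0.02,0,0,0,0,0.03,-0.03,0,0,0,0,0.02,-0.04,0,0,0,0,0,-0.05,0,0,0,0,0,-0.05,0,0,0,0,0,-0.05,0,0,0,0,0,-0.05,0,0,0,0]}}

```text
clock: 11.23
eef_pos: [508.5, 35.2, 70.4]
eef_rot: [0.007, 0.002, 1.0, 0.007]
wrist_force: [0.1, 7.0, -2.3]
gripper_width: 0.578
```

```bash
python3 - <<'E'
from h import *
go(508.5,15,70.2,88.94)
E
```

```text
t 11.23 pos [508.5  35.2  70.4] F [ 0.1  7.  -2.3] w 0.578
jaw deg 89.72
shift units [-0.002 -0.505 -0.001] after-turn axes [-0.009 -0.505  0.006] turn [0.166 0.164 0.169]
```

>>> {"api": "drive_tool", "payload": {"motion": [0,-0.06,0,0.06,0.06,0.08,0,-0.07,0,0.06,0.05,0.08,0,-0.07,0,0.06,0.04,0.07,0,-0.075,0,0.05,0.03,0.06,0,-0.075,0,0.05,0,0.06,0,-0.075,0,0.05,0,0.06,0,-0.075,0,0.05,0,0.06,0,-0.075,0,0.05,0,0.05,0,-0.075,0,0.05,0,0.05,0,-0.075,0,0.05,0,0.05]}}

```text
clock: 12.07
eef_pos: [508.8, 19.4, 70.7]
eef_rot: [0.001, 0.023, 1.0, -0.007]
wrist_force: [0.8, 5.6, -3.0]
gripper_width: 0.582
```

```bash
python3 - <<'E'
from h import *
go(508.5,15,70.2,88.94)
E
```

```text
t 12.07 pos [508.8  19.4  70.7] F [ 0.8  5.6 -3. ] w 0.582
jaw deg 87.4
shift units [ 0.003 -0.111  0.015] after-turn axes [ 0.006 -0.111  0.013] turn [-0.186  0.025 -0.337]
```

>>> {"api": "drive_tool", "payload": {"motion": [0,-0.06,0.01,-0.05,0,-0.1,0,-0.07,0.01,-0.05,0,-0.08,0,-0.07,0,-0.03,0,-0.05,0.01,-0.07,0,0,0,-0.03,0.01,-0.07,0,0,0,0,0,-0.07,0,0,0,0,0,-0.07,0,0,0,0,0,-0.07,0,0,0,0,0,-0.06,0,0,0,0,0,-0.06,0,0,0,0]}}

```text
clock: 12.9
eef_pos: [508.1, -1.8, 70.4]
eef_rot: [0.003, 0.01, 1.0, 0.002]
wrist_force: [0.9, 5.0, -2.9]
gripper_width: 0.577
```

```bash
python3 - <<'E'
from h import *
go(507.5,-20,70.2,88.94)
E
```

```text
t 12.9 pos [508.1  -1.8  70.4] F [ 0.9  5.  -2.9] w 0.577
jaw deg 88.84
shift units [ 0.007 -0.456  0.002] after-turn axes [ 0.007 -0.456  0.004] turn [ 0.051  0.063 -0.022]
```

>>> {"api": "drive_tool", "payload": {"motion": [0,-0.07,0,0.02,0.02,0,0,-0.07,0,0.02,0.02,0,0,-0.07,0,0.01,0.01,0,0,-0.07,0,0.01,0,0,0,-0.07,0,0.01,0,0,0,-0.07,0,0,0,0,0,-0.07,0,0,0,0,0,-0.07,0,0,0,0,0,-0.07,0,0,0,0,0,-0.07,0,0,0,0]}}

```text
clock: 13.73
eef_pos: [507.2, -33.8, 70.4]
eef_rot: [0.0, 0.011, 1.0, -0.001]
wrist_force: [1.1, 3.2, -3.7]
gripper_width: 0.583
```

```bash
python3 - <<'E'
from h import *
go(507.,-40,70.2,88.94)
f=snap('top','t5')
c=cv2.resize(f['frame'][165:235,170:330],None,fx=5,fy=5,interpolation=cv2.INTER_CUBIC)
cv2.imwrite('pics/t5c.png',cv2.convertScaleAbs(c,alpha=1.8))
E
```

```text
t 13.73 pos [507.2 -33.8  70.4] F [ 1.1  3.2 -3.7] w 0.583
jaw deg 88.76
shift units [ 0.002 -0.154  0.007] after-turn axes [ 0.003 -0.154  0.006] turn [-0.037  0.003 -0.038]
```

View pics/t5c.png

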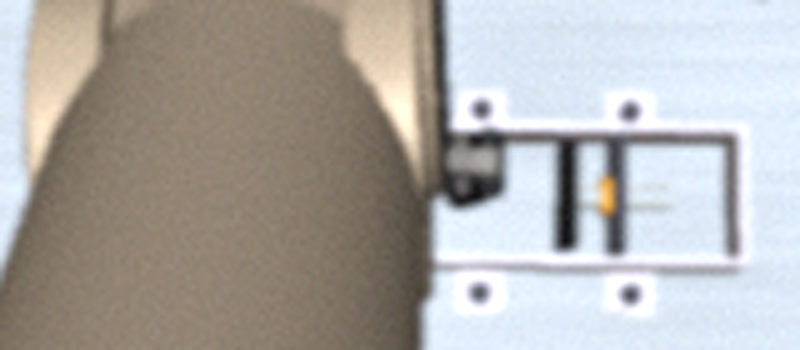

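>>> {"api": "drive_tool", "payload": {"motion": [0,-0.08,0.02,0,0,0,0,-0.08,0.02,0,0,0,0,-0.08,0,0,0,0,0,-0.08,0,0,0,0,0,-0.08,0,0,0,0,0,-0.08,0,0,0,0,0,-0.08,0,0,0,0,0,-0.08,0,0,0,0,0,-0.08,0,0,0,0,0,-0.05,0,0,0,0]}}

```text
clock: 14.62
eef_pos: [506.7, -63.5, 70.3]
eef_rot: [-0.0, 0.01, 1.0, 0.001]
wrist_force: [0.3, 3.7, -1.5]
gripper_width: 0.583
```

```bash
python3 - <<'E'
from h import *
go(506.,-85,70.2,88.94)
E
```

```text
t 14.62 pos [506.7 -63.5  70.3] F [ 0.3  3.7 -1.5] w 0.583
jaw deg 88.9
shift units [ 0.008 -0.538  0.003] after-turn axes [ 0.008 -0.538  0.004] turn [ 0.024 -0.001 -0.008]
```

>>> {"api": "drive_tool", "payload": {"motion": [0,-0.08,0,0,0,0,0,-0.08,0,0,0,0,0,-0.08,0,0,0,0,0,-0.08,0,0,0,0,0,-0.08,0,0,0,0,0,-0.06,0,0,0,0,0,-0.06,0,0,0,0,0,-0.06,0,0,0,0,0,-0.06,0,0,0,0,0,-0.05,0,0,0,0]}}

```text
clock: 15.45
eef_pos: [506.0, -96.7, 70.4]
eef_rot: [0.0, 0.011, 1.0, -0.0]
wrist_force: [1.4, 3.3, -1.2]
gripper_width: 0.579
```

```bash
python3 - <<'E'
from h import *
go(505.5,-103,70.2,88.94)
E
```

```text
t 15.45 pos [506.  -96.7  70.4] F [ 1.4  3.3 -1.2] w 0.579
jaw deg 88.79
shift units [ 0.009 -0.159  0.005] after-turn axes [ 0.009 -0.159  0.005] turn [-0.006  0.001 -0.033]
```

>>> {"api": "drive_tool", "payload": {"motion": [0,-0.05,0,0,0,0,0,-0.05,0,0,0,0,0,-0.05,0,0,0,0,0,-0.05,0,0,0,0,0,-0.05,0,0,0,0,0,-0.05,0,0,0,0,0,-0.05,0,0,0,0,0,-0.05,0,0,0,0,0,-0.05,0,0,0,0,0,-0.05,0,0,0,0]}}

```text
clock: 16.28
eef_pos: [506.0, -103.8, 70.2]
eef_rot: [-0.001, 0.007, 1.0, 0.008]
wrist_force: [-0.3, 7.9, 1.6]
gripper_width: 0.576
```

```bash
python3 - <<'E'
from h import *
go(505.5,-105,70.2,88.94)
E
```

```text
t 16.28 pos [ 506.  -103.8   70.2] F [-0.3  7.9  1.6] w 0.576
jaw deg 89.18
shift units [ 0.013 -0.029 -0.   ] after-turn axes [ 0.013 -0.029  0.   ] turn [ 0.195 -0.031  0.052]
```

>>> {"api": "drive_tool", "payload": {"motion": [0,-0.06,0,0.05,0,0.02,0,-0.065,0,0.05,0,0.02,0,-0.07,0,0.05,0,0.01,0,-0.07,0,0.05,0,0,0,-0.07,0,0.05,0,0,0,-0.07,0,0.05,0,0,0,-0.07,0,0.05,0,0,0,-0.07,0,0.05,0,0,0,-0.07,0,0.05,0,0,0,-0.07,0,0.05,0,0]}}

```text
clock: 17.12
eef_pos: [506.3, -103.6, 70.2]
eef_rot: [-0.004, 0.006, 1.0, 0.004]
wrist_force: [1.0, 9.2, 1.7]
gripper_width: 0.579
```

```bash
python3 - <<'E'
from h import *
go(505.5,-105,70.2,88.94)
E
```

```text
t 17.12 pos [ 506.3 -103.6   70.2] F [1.  9.2 1.7] w 0.579
jaw deg 89.35
shift units [ 0.019 -0.035  0.   ] after-turn axes [ 0.019 -0.035  0.001] turn [ 0.1   -0.094  0.091]
```

>>> {"api": "drive_tool", "payload": {"motion": [0,-0.075,-0.01,0.06,-0.02,0.03,0,-0.08,-0.01,0.06,-0.02,0.03,0,-0.085,0,0.06,0,0.02,0,-0.09,0,0.06,0,0.02,0,-0.09,0,0.06,0,0.02,0,-0.09,0,0.06,0,0.02,0,-0.09,0,0.06,0,0.02,0,-0.09,0,0.06,0,0.02,0,-0.09,0,0.06,0,0.02,0,-0.09,0,0.06,0,0.02]}}

```text
clock: 17.95
eef_pos: [506.5, -103.1, 70.4]
eef_rot: [-0.005, 0.006, 1.0, -0.0]
wrist_force: [-0.9, 11.5, 0.2]
gripper_width: 0.581
```

```bash
python3 - <<'E'
from h import *
go(505.5,-105,70.2,88.94)
E
```

```text
t 17.95 pos [ 506.5 -103.1   70.4] F [-0.9 11.5  0.2] w 0.581
jaw deg 89.29
shift units [ 0.024 -0.048  0.005] after-turn axes [ 0.024 -0.048  0.005] turn [-0.008 -0.125  0.077]
```

>>> {"api": "drive_tool", "payload": {"motion": [0,-0.09,0,0.05,0,0.02,0,-0.09,0,0.05,0,0.02,0,-0.09,0,0.05,0,0.02,0,-0.09,0,0.05,0,0.02,0,-0.09,0,0.05,0,0.02,0,-0.09,0,0.05,0,0.02,0,-0.09,0,0.05,0,0.02,0,-0.09,0,0.05,0,0.02,0,-0.09,0,0.05,0,0.02,0,-0.09,0,0.05,0,0.02]}}

```text
clock: 18.78
eef_pos: [506.8, -103.2, 70.5]
eef_rot: [-0.008, 0.006, 1.0, 0.0]
wrist_force: [0.2, 11.8, 0.7]
gripper_width: 0.58
```

```bash
python3 - <<'E'
from h import *
go(506.5,-103,70.2,88.94)
E
```

```text
t 18.78 pos [ 506.8 -103.2   70.5] F [ 0.2 11.8  0.7] w 0.58
jaw deg 89.32
shift units [0.008 0.004 0.007] after-turn axes [0.009 0.004 0.007] turn [-0.001 -0.19   0.084]
```

>>> {"api": "drive_tool", "payload": {"motion": [0,-0.03,0,0,-0.06,0.02,0,-0.01,0,0,-0.05,0.02,0,0,0,0,-0.04,0,0,0,0,0,-0.03,0,0,0,0,0,0,0,0,0,0,0,0,0,0,0,0,0,0,0,0,0,0,0,0,0,0,0,0,0,0,0,0,0,0,0,0,0]}}

```text
clock: 19.62
eef_pos: [506.2, -102.4, 70.4]
eef_rot: [-0.001, 0.006, 1.0, 0.001]
wrist_force: [1.3, 4.9, -1.5]
gripper_width: 0.577
```

```bash
python3 - <<'E'
from h import *
go(506.5,-103,70.2,88.94)
E
```

```text
t 19.62 pos [ 506.2 -102.4   70.4] F [ 1.3  4.9 -1.5] w 0.577
jaw deg 89.26
shift units [-0.007 -0.016  0.004] after-turn axes [-0.008 -0.016  0.004] turn [ 0.033 -0.021  0.071]
```

>>> {"api": "drive_tool", "payload": {"motion": [0,0,0,0,0,0,0,0,0,0,0,0,0,0,0,0,0,0,0,0,0,0,0,0,0,0,0,0,0,0,0,0,0,0,0,0,0,0,0,0,0,0,0,0,0,0,0,0,0,0,0,0,0,0,0,0,0,0,0,0], "jaw": 0.5}}

```text
clock: 20.45
eef_pos: [505.3, -108.4, 70.7]
eef_rot: [-0.001, 0.008, 1.0, -0.002]
wrist_force: [-0.3, -0.1, 0.7]
gripper_width: 0.747
```

```bash
python3 - <<'E'
from h import *
go(506.5,-103,170,88.94)
E
```

```text
t 20.45 pos [ 505.3 -108.4   70.7] F [-0.3 -0.1  0.7] w 0.747
jaw deg 89.03
shift units [-0.022  0.128 -2.483] after-turn axes [-0.027  0.137 -2.483] turn [-0.043 -0.027  0.021]
```

>>> {"api": "drive_tool", "payload": {"motion": [0,0.06,0,0,0,0,0,0.05,0,0,0,0,0,0,0,0,0,0,0,0,-0.1,0,0,0,0,0,-0.2,0,0,0,0,0,-0.2,0,0,0,0,0,-0.3,0,0,0,0,0,-0.4,0,0,0,0,0,-0.4,0,0,0,0,0,-0.2,0,0,0]}}

```text
clock: 21.28
eef_pos: [504.5, -102.9, 147.5]
eef_rot: [-0.003, 0.008, 1.0, -0.002]
wrist_force: [0.7, -0.0, 0.2]
gripper_width: 0.749
```

```bash
python3 - <<'E'
from h import *
go(506.5,-103,170,88.94)
E
```

```text
t 21.28 pos [ 504.5 -102.9  147.5] F [ 0.7 -0.   0.2] w 0.749
jaw deg 89.07
shift units [-0.048 -0.004 -0.562] after-turn axes [-0.051 -0.002 -0.562] turn [-0.04  -0.063  0.029]
```

>>> {"api": "drive_tool", "payload": {"motion": [0,0,-0.6,0,0,0,0,0,-0.8,0,0,0,0,0,-0.8,0,0,0,0,0.3,-0.3,0,0,0,0,0.9,0,0,0,0,0,0.9,0,0,0,0,0,0.9,0,0,0,0,0,0.9,0,0,0,0,0,0.9,0,0,0,0,0,0.9,0,0,0,0]}}

```text
clock: 22.12
eef_pos: [511.8, 122.1, 261.8]
eef_rot: [0.005, 0.019, 1.0, -0.003]
wrist_force: [0.0, -0.4, 0.0]
gripper_width: 0.746
```

>>> {"api": "drive_tool", "payload": {"motion": [0,0.9,0,0,0,0,0,0.9,0,0,0,0,0,0.9,0,0,0,0,0,0.9,0,0,0,0,0,0.9,0,0,0,0,0,0.9,0,0,0,0,0,0.5,0,0,0,0,0,0.2,0,0,0,0,0,0,0,0,0,0,0,0,0,0,0,0]}}

```text
clock: 22.95
eef_pos: [516.1, 385.8, 264.6]
eef_rot: [0.006, 0.015, 1.0, -0.001]
wrist_force: [-0.1, -0.7, 0.0]
gripper_width: 0.749
```

```bash
python3 - <<'E'
from h import *
t=snap('top','t6')['frame'];s=snap('scene','s6')['frame']
c=cv2.resize(t[165:235,185:335],None,fx=5,fy=4.2,interpolation=cv2.INTER_CUBIC)
d=cv2.resize(s[130:230,205:355],None,fx=5,fy=3,interpolation=cv2.INTER_CUBIC)
cv2.imwrite('pics/fin.png',cv2.convertScaleAbs(np.vstack([c,d]),alpha=1.7))
E
```

```text
(no output)
```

View pics/fin.png

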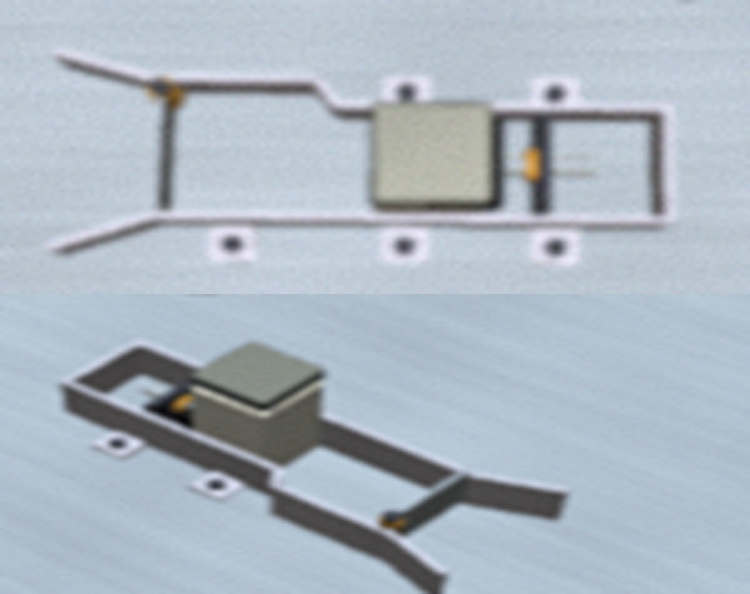

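```bash
python3 - <<'E'
from h import *
f=load('t6'); q=lambda p,z:onz(f,(p[0]+.5)/5+184.5,(p[1]+.5)/4.2+164.5,z)[:2].round(1)
print('lid rear/front',q((374,155),115),q((494,155),115)); print(manip.get_obs()['eef_pos'],manip.get_obs()['wrist_force'])
E
```

```text
lid rear/front [504.5 -80.4] [ 504.  -129.5]
[516.58574674 384.55959702 264.71487414] [ 0.64431958 -0.05204854 -0.17725478]
```

```bash
python3 -c "
from cell import manip
print(manip.job_done())"
```

```text
the job is handed in; nothing more can be done
None
```

The square canister is in the lane against the sprung stop, the gate has swung shut behind it, and the job is handed in at about 23 s of the 61 s.

- **Grip and gate:** I gripped the canister about 90 mm up and used it to push the gate open. It slid through on or very close to the table, never over the top. The highest wrist reading at the gate was about 7 N, but I only read it at the end of each move.
- **Press:** I held it against the stop with a wrist force of 11.5–11.8 N for roughly a second. I estimate about 10 N reached the pad, because table and wall friction took some. The pad's own travel was not measured directly.
- **Release:** I eased the push to about 5 N before opening the jaws. On release the hand drifted about 6 mm towards the stop, with no force showing afterwards. I moved it back and lifted straight up.

**Last checks:** the final pictures show the canister upright, square in the lane and at the pad. Its front is at y ≈ −129.5 mm, against about −128 to −130 mm estimated for the pad face. The gate is shut and the arm is clear. I did not go near the round canister, mug or plate, but I did not re-measure them at the end.

**What disagreed:** the two cameras differed by about 5 mm sideways on the canister and the lane. At the gate I settled this with a close top view and moved the canister about 4 mm to the right before pushing on.

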